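# Bar the blue air pump over compression

### The arm

A 6-joint arm with a two-finger parallel gripper is mounted at the origin on a cart in front of the work surface, level with it; the furniture and walls round the work are solid. World frame = base frame: x ahead of the robot, y to its left, z up, the work surface at z = 0. Lengths are in mm, angles in rad, forces in N, time in s.
With the tool pointing down it reaches from about 300 to 775 mm from the base axis. Payload 14.6 kg.
Tool frame: the origin (TCP) lies between the finger pads; the fingertips stand 17 mm ahead of it and the grasp point (between the pads) lies 2 mm behind it (tips_ahead is the distance from the TCP to the fingertips, in mm); z points along the fingers, y is the direction in which the jaws open and shut (so a half turn about z gives the same grasp; the last joint's range is limited). The gripper opens to 94 mm and grips with 3 to 60 N. Pads are 16 mm wide; open, the fingers measure 119 mm over their backs; the gripper's body (75 mm by 177 mm) begins 78 mm behind the grasp point.
Start: joints at [1.171, 0.3, 1.521, -0, 1.321, -0.067], TCP at [179.677, 519.813, 222.446] pointing down, gripper open.
Joint ranges: [-3.03, 3.03], [-0.79, 2.21], [0.23, 2.52], [-1.04, 4.18], [0, 3.07], [-2.55, 2.55]. Speed limits (rad/s): [2.22, 2.22, 2.57, 3.14, 3.14, 3.14].

### API

Orientations are given as a unit quaternion [w, x, y, z].
In Python, from cell import get_state, capture, camera_info, hand_in, tips_ahead gives the robot as it stands.
- The arm moves only by the tool drive_tool, never from a script. Its argument "targets" is a list of rows, each an object of numbers: "fingers": the finger opening in m, from 0 to 0.094; "tx", "ty", "tz": the shift along the world's x, y, z in m; "wx", "wy", "wz": the turn, a rotation vector about the world's x, y, z in rad. A call has exactly 8 rows; each row is the pose to reach, as a shift and turn from the pose commanded when the call began; what a row does not reach only later rows make up. A row lasts 1/10 s, in which the tool goes at most 50 mm and 8.59 degrees, less where a joint would pass 70% of its speed; a pose out of reach is approached as far as the arm can. A call with a gripper value outside its range is refused whole. The fingers move at their own pace and stop on an object; the grip force is fixed at half the most. Time passes only in rows, so rows that repeat a pose let the fingers close, or fill a call up. It gives the time, the measured TCP pose, the force and the opening at its end, in the units of the state.
- get_state(): the state, without advancing time (a new reading comes with each control period).
- capture(name): name is "scene" or "top" or "wrist"; returns the picture (420x560x3 uint8, red, green, blue); there is no depth.
- camera_info(name): a dict with "camera_matrix" (3x3 intrinsics, pixels), "D" ([k1, k2, p1, p2, k3] as OpenCV has them; the pictures are not rectified), "eye" and "attitude" of the camera in the world. Camera axes: x right, y down, z forward; pixel columns grow to the right and rows downward; lengths in mm; the calibration is good to about 2 mm. A picture is of the moment at which its call begins: read the wrist's pose just before it. camera_info takes no time and is no camera call; for the wrist camera it gives the pose at the moment of the call.
- hand_in(): hands the job in, once; it reports no verdict.
The state is a dict: "time": time; "joint_pos": joint angles; "joint_velocities": joint speeds; "tau": joint torques, N m; "eef_pos": TCP position; "orientation": TCP orientation; "force": force on the tool from outside, world axes, zero at the start; "wrist_torque": the same for the moment, N m; "opening": finger opening in mm.
Only numpy, scipy, OpenCV 4.12 (cv2) and the standard library are available. Lean on these libraries where they do the work, as an engineer would, in place of code of your own. Each camera call takes 0.05 s, during which the arm holds its last target.

### The job

Park the small blue air pump just past compression so that it starts unloaded: take its flywheel by the upright black handle and turn it clockwise seen from above. You will feel the resistance climb to a peak and fall away; stop just past it, with the wheel's red mark within the green band, do not run on well beyond the band, and let go. Leave the grey pump's flywheel as it is.

Things in the scene. Friction and masses are not known exactly. Their poses are not given: they have to be found in the camera images.
- blue_pump_wheel (a joint): the blue pump's flywheel angle, rad: 0 with the red mark (a radial line through the handle) at the start of the green band, growing clockwise seen from above; band 0 to 0.52. Starts at -1.6 to -1.2; stops at -1.75 and 1.3. At the handle friction takes 4 N; compression adds up to 4.5 N, most near -0.8, none at 0, and helps on as much after it. Left in the band, it stays
- blue_pump_grip: the blue pump's handle: upright black cylinder on the wheel, 22 mm across, 50 mm tall, spinning freely on its own pin, so it need not be turned; no axis meaning but z up. Origin at its centre, 25 mm below its top, 128 mm above the bench, 30 mm above the wheel's face, 58 mm from the wheel's axis. The collar under it is 28 mm across, 5 mm high
- blue_pump: air pump, crankcase and wheel face painted blue, fixed to the bench; may stand left or right of the grey one. Origin on the bench, on the wheel's vertical axis; x along its finned cylinder, y to the left of that. Steel wheel on top, 152 mm across, upper face 98 mm up. Green band at the rim, 80 to 93 mm from the axis, from 135 degrees (start) to 105 degrees (end), counted from x towards y
- grey_pump_grip: handle of the grey pump, which is like the blue one but painted grey; to be left alone. Origin at the handle's centre

How it is judged (in metres and radians):
On the way:
1. the blue pump's wheel is brought past its resistance peak by the handle (value of joint blue_pump_wheel between -0.4 and 0.56 rad and contact force between the fingers and blue_pump_grip above 0.5 N), for 0.1 s.
At the end, for the whole second after the job is handed in: the blue pump's wheel is at rest with its red mark within the green band (joint between -0.03 and 0.56 rad) (value of joint blue_pump_wheel between -0.03 and 0.56 rad and velocity of joint blue_pump_wheel between -0.05 and 0.05 rad/s); the robot touches nothing.
It fails at once if the blue pump's wheel is run on more than 50 degrees past the start of the band (value of joint blue_pump_wheel above 0.87 rad).
It fails at once if the grey pump's wheel is turned (its handle moves more than 15 mm) (distance of grey_pump_grip from where it was at the start of the episode above 0.015 m).
It also fails if it takes over 32 s, if anything falls off the work surface, if the arm or the gripper's body presses on something with over 40 N, if the wrist force passes 120 N, or if a joint passes its speed limit or range.

## Working session

There is one attempt and no reset: what is moved stays moved. The work goes in short steps, Python scripts to look and compute and a tool call to move; the robot and the scene stay as the last step left them, time stands still between calls to the robot, and variables do not carry over. Pictures are saved under pics/ and viewed, and the job is handed in when it is done.

Besides the shell and the picture viewer there is one more tool, called after "Emit:" as name([rows], argument=value, ...), one row to a line, values as JSON. drive_tool: Moves the arm, as the interface text tells. Its arguments: {"type":"object","properties":{"targets":{"type":"array","items":{"type":"object","properties":{"fingers":{"type":"number"},"tx":{"type":"number"},"ty":{"type":"number"},"tz":{"type":"number"},"wx":{"type":"number"},"wy":{"type":"number"},"wz":{"type":"number"}}}}},"required":["targets"]}

```bash
mkdir -p pics; ls
python3 - <<'E'
from cell import *
import cv2
s=get_state();print(s)
for n in ("scene","top"):
    im=capture(n);cv2.imwrite(f"pics/{n}0.png",im[:,:,::-1]);print(n,camera_info(n))
E
```

```text
pics
{'time': 0.0, 'joint_pos': array([ 1.17139145e+00,  3.00450415e-01,  1.52154095e+00, -1.48891635e-05,
        1.32070554e+00, -6.66174107e-02]), 'joint_velocities': array([-0.00047496,  0.00088908,  0.00064604, -0.00027604,  0.00165711,
       -0.0001975 ]), 'tau': array([ 2.53852464e-03, -5.31813526e+01, -3.52729154e+01,  7.09502120e-02,
        2.46710074e-02, -9.68912400e-05]), 'eef_pos': array([179.59940642, 519.60777544, 221.914643  ]), 'orientation': array([-1.20473626e-04,  1.65625128e-01,  9.86188629e-01, -5.38871193e-04]), 'force': array([ 0.61020835, -0.33779712, -0.13070039]), 'wrist_torque': array([-0.06209462,  0.02140199,  0.0124535 ]), 'opening': 93.96732634213036}
scene {'camera_matrix': array([[456.05617085,   0.        , 271.87567815],
       [  0.        , 456.05617085, 209.01548848],
       [  0.        ,   0.        ,   1.        ]]), 'D': array([-0.12161769,  0.        ,  0.        ,  0.        ,  0.        ]), 'eye': array([ -10.91716343, -226.5092247 ,  730.23347104]), 'attitude': array([-0.33336667,  0.8240624 , -0.42111902,  0.18012938])}
top {'camera_matrix': array([[496.36877004,   0.        , 271.6936756 ],
       [  0.        , 496.36877004, 205.09949216],
       [  0.        ,   0.        ,   1.        ]]), 'D': array([-0.16501273,  0.        ,  0.        ,  0.        ,  0.        ]), 'eye': array([ 379.76304971,  118.34861186, 1017.79742666]), 'attitude': array([-0.0417464 ,  0.70976323, -0.70222635,  0.03703456])}
```

View pics/scene0.png

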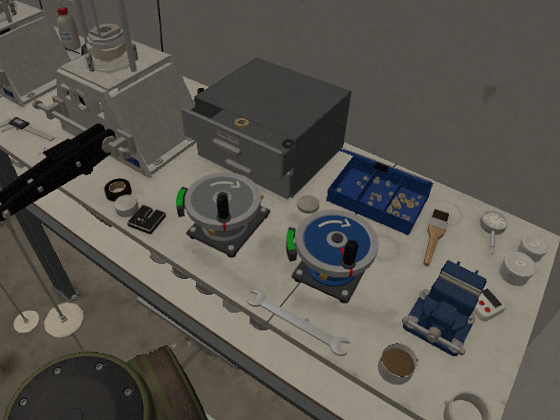

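View pics/top0.png

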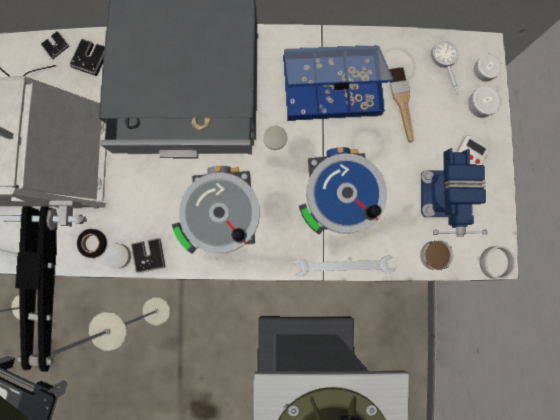

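Run:
```python
import cv2
im=cv2.imread("pics/top0.png")
cv2.imwrite("pics/top0c.png",cv2.resize(im[60:260,200:467],None,fx=3,fy=3,interpolation=cv2.INTER_CUBIC))
```

```text
(no output)
```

View pics/top0c.png

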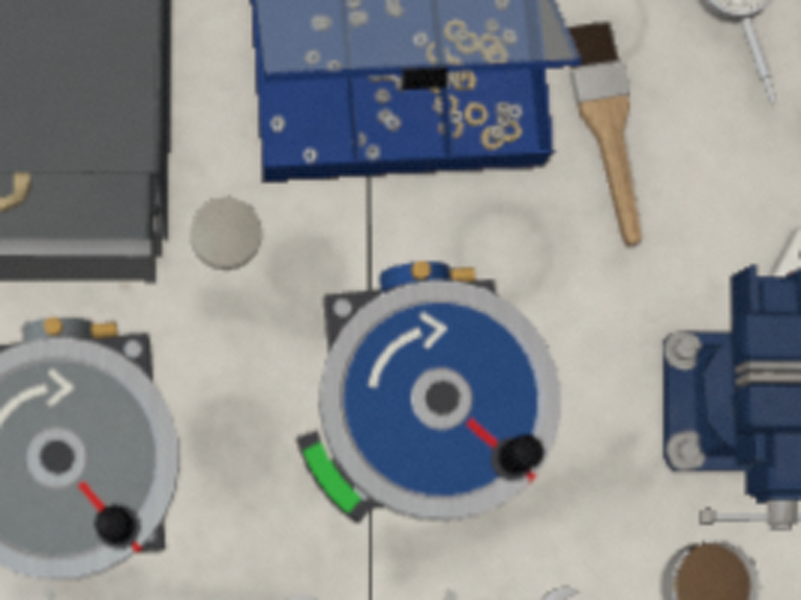

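The crop shows the blue hub at about pixel (347.3,192.7), the handle top at (373.5,211), the red mark's outer end at (377.7,219.3), and the green band's start at about (320.5,230) and end at (302.5,207).

```bash
cat > h.py <<'E'
import numpy as np,cv2
from cell import *
from scipy.spatial.transform import Rotation as R
def ray(name,px,info=None):
    i=info or camera_info(name)
    u=cv2.undistortPoints(np.array([[px]],float),i["camera_matrix"],i["D"])[0,0]
    q=i["attitude"];return i["eye"],R.from_quat([q[1],q[2],q[3],q[0]]).apply([u[0],u[1],1])
def at(name,px,z,info=None):
    e,d=ray(name,px,info);return e+d*(z-e[2])/d[2]
def proj(name,P):
    i=camera_info(name);q=i["attitude"];r=R.from_quat([q[1],q[2],q[3],q[0]]).inv()
    return cv2.projectPoints(r.apply(np.atleast_2d(P)-i["eye"]),np.zeros(3),np.zeros(3),i["camera_matrix"],i["D"])[0][:,0]
E
python3 - <<'E'
from h import *
f=lambda x,y:(200+(x+.5)/3-.5,60+(y+.5)/3-.5)
C=at("top",f(440,399),98)
rim=[at("top",f(*p),98)[:2] for p in [(320,400),(560,395),(437,280),(445,519)]]
print("C",C,[np.hypot(*(r-C[:2])) for r in rim], np.mean(rim,0))
C=np.array([*np.mean(rim,0),98])
a=lambda P:np.degrees(np.arctan2(P[1]-C[1],P[0]-C[0]))
G=at("top",f(521,452),153);print("grip",G,np.hypot(*(G-C)[:2]),a(G))
for p in [(533,478),(470,422)]:
    M=at("top",f(*p),98);print("mark",a(M))
for p in [(362,517),(352,500),(335,515),(302,437),(318,440),(308,447)]:
  for z in (90,98):
    M=at("top",f(*p),z);print(p,z,a(M),np.hypot(*(M-C)[:2]))
# grey
c=at("top",f(58,457),98);g=at("top",f(116,525),153);print("grey",c,g)
# scene check
print(proj("scene",[C,G]),C)
E
```

```text
C [507.59604227 -14.66403955  98.        ] [np.float64(75.18814711258302), np.float64(76.15896366022568), np.float64(75.91933820729423), np.float64(75.07388271956128)] [508.31016385 -15.27152648]
grip [469.10817943 -54.4570373  153.        ] 55.42833066365497 -135.0120410526205
mark -130.82203920477832
mark -129.5363365629765
(362, 517) 90 146.78080074757136 89.00913549164682
(362, 517) 98 146.55325734596445 89.8008253306013
(352, 500) 90 139.25356559455852 84.32952597124734
(352, 500) 98 139.15308695898358 85.19427706660917
(335, 515) 90 138.17766895348544 98.45075350313279
(335, 515) 98 138.10865193159492 99.19620896345998
(302, 437) 90 105.88209153740004 89.94043594196938
(302, 437) 98 106.35701295262348 90.57952292017917
(318, 440) 90 109.05048000070178 80.88812940054979
(318, 440) 98 109.52182311865771 81.64426107156449
(308, 447) 90 110.47158635209014 88.29111850607917
(308, 447) 98 110.88067935965285 88.99913399348047
grey [468.71169992 223.26330179  98.        ] [424.03048171 182.28086675 153.        ]
[[336.81830109 239.47119826]
 [349.39276723 242.85456211]] [508.31016385 -15.27152648  98.        ]
```

Run:
```python
import cv2
im=cv2.imread("pics/scene0.png")
cv2.imwrite("pics/scene0c.png",cv2.resize(im[160:310,170:390],None,fx=3.5,fy=3.5,interpolation=cv2.INTER_CUBIC))
```

```text
(no output)
```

View pics/scene0c.png

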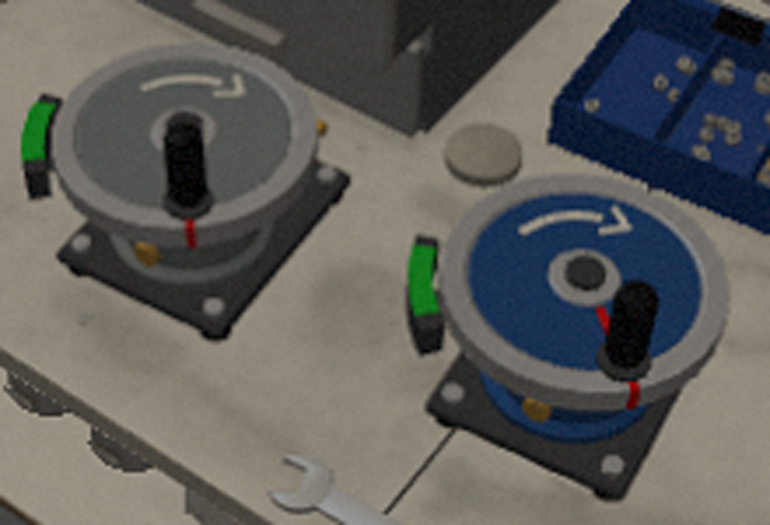

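The scene crop shows the blue handle top at about (632,293) in the crop, so pixel (350.6,243.7). The band is at the rim's left and the wheel is at about -1.57. I'll triangulate the handle next.

Run:
```python
from h import *
from scipy.optimize import least_squares
C=np.array([508.3,-15.3,98.])
def cyl(P0,P1,r=11):
    t=np.linspace(0,2*np.pi,60);return np.array([[P0[0]+r*np.cos(a),P0[1]+r*np.sin(a),z] for a in t for z in (P0[2],P1[2])])
for th in (-125,-131,-137):
  a=np.radians(th);g=C+[58*np.cos(a),58*np.sin(a),0]
  g0=g.copy();g0[2]=103;g1=g.copy();g1[2]=153
  for n,o,k in (("top",(200,60),3),("scene",(170,160),3.5)):
    p=(proj(n,cyl(g0,g1))-o+.5)*k-.5
    print(th,n,g[:2].round(1),p.min(0).round(),p.max(0).round())
```

```text
-125 top [475.  -62.8] [501. 424.] [553. 468.]
-125 scene [475.  -62.8] [614. 274.] [673. 374.]
-131 top [470.2 -59.1] [495. 432.] [547. 476.]
-131 scene [470.2 -59.1] [602. 277.] [662. 377.]
-137 top [465.9 -54.9] [488. 439.] [540. 483.]
-137 scene [465.9 -54.9] [591. 278.] [650. 378.]
```

Emit:
drive_tool([
  {"tx":0.022,"ty":-0.044,"tz":0.01,"wz":0.05,"fingers":0.094},
  {"tx":0.044,"ty":-0.088,"tz":0.01,"wz":0.1,"fingers":0.094},
  {"tx":0.066,"ty":-0.132,"tz":0.01,"wz":0.15,"fingers":0.094},
  {"tx":0.088,"ty":-0.176,"tz":0.01,"wz":0.2,"fingers":0.094},
  {"tx":0.11,"ty":-0.22,"tz":0.01,"wz":0.25,"fingers":0.094},
  {"tx":0.132,"ty":-0.264,"tz":0.01,"wz":0.3,"fingers":0.094},
  {"tx":0.154,"ty":-0.308,"tz":0.01,"wz":0.33,"fingers":0.094},
  {"tx":0.176,"ty":-0.352,"tz":0.01,"wz":0.33,"fingers":0.094},
])

```text
invalid input
```

Emit:
drive_tool([
  {"fingers":0.094,"tx":0.022,"ty":-0.044,"tz":0.01,"wx":0,"wy":0,"wz":0.05},
  {"fingers":0.094,"tx":0.044,"ty":-0.088,"tz":0.01,"wx":0,"wy":0,"wz":0.1},
  {"fingers":0.094,"tx":0.066,"ty":-0.132,"tz":0.01,"wx":0,"wy":0,"wz":0.15},
  {"fingers":0.094,"tx":0.088,"ty":-0.176,"tz":0.01,"wx":0,"wy":0,"wz":0.2},
  {"fingers":0.094,"tx":0.11,"ty":-0.22,"tz":0.01,"wx":0,"wy":0,"wz":0.25},
  {"fingers":0.094,"tx":0.132,"ty":-0.264,"tz":0.01,"wx":0,"wy":0,"wz":0.3},
  {"fingers":0.094,"tx":0.154,"ty":-0.308,"tz":0.01,"wx":0,"wy":0,"wz":0.33},
  {"fingers":0.094,"tx":0.176,"ty":-0.352,"tz":0.01,"wx":0,"wy":0,"wz":0.33},
])

```text
time: 0.9
eef_pos: [356.0, 165.9, 232.5]
orientation: [0.0, 0.001, 1.0, 0.0]
force: [0.8, 1.7, -0.3]
opening: 93.8
```

Emit:
drive_tool([
  {"fingers":0.094,"tx":0.02,"ty":-0.04,"tz":0,"wx":0,"wy":0,"wz":0},
  {"fingers":0.094,"tx":0.04,"ty":-0.08,"tz":0,"wx":0,"wy":0,"wz":0},
  {"fingers":0.094,"tx":0.06,"ty":-0.12,"tz":0,"wx":0,"wy":0,"wz":0},
  {"fingers":0.094,"tx":0.08,"ty":-0.16,"tz":0,"wx":0,"wy":0,"wz":0},
  {"fingers":0.094,"tx":0.1,"ty":-0.2,"tz":0,"wx":0,"wy":0,"wz":0},
  {"fingers":0.094,"tx":0.114,"ty":-0.225,"tz":0,"wx":0,"wy":0,"wz":0},
  {"fingers":0.094,"tx":0.114,"ty":-0.225,"tz":0,"wx":0,"wy":0,"wz":0},
  {"fingers":0.094,"tx":0.114,"ty":-0.225,"tz":0,"wx":0,"wy":0,"wz":0},
])

```text
time: 1.7
eef_pos: [469.4, -57.3, 232.0]
orientation: [-0.001, 0.002, 1.0, 0.0]
force: [-0.8, 0.6, 0.6]
opening: 94.3
```

Run:
```python
from h import *
s=get_state();print(s['eef_pos'],s['joint_pos'])
im=capture("wrist");cv2.imwrite("pics/w1.png",im[:,:,::-1])
e=s['eef_pos']
print(proj("wrist",[[470.2,-59,153],[470.2,-59,103],[508.3,-15.3,98],[e[0],e[1],153]]))
```

```text
[469.43414047 -57.29762383 231.96945447] [-1.99014827e-01  1.19671129e-01  1.71632733e+00  1.72327468e-04
  1.30670690e+00 -1.76599372e+00]
[[274.89085927 227.98996698]
 [275.1195665  210.04373507]
 [327.27731226 252.43846344]
 [277.4251471  226.8878686 ]]
```

View pics/w1.png

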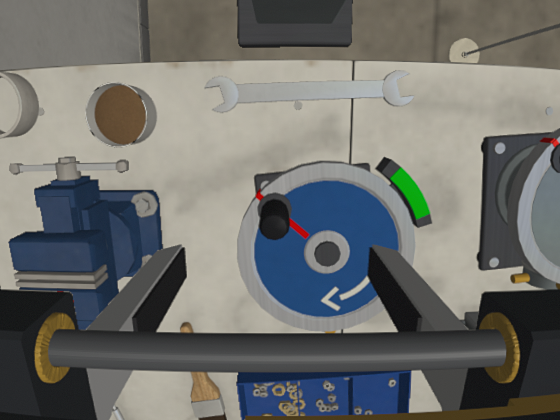

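The wrist view shows the handle top at (275,228) and the hub at (327,252), both as predicted. The red mark runs from (258,193) to (305,235), and the green band from about (392,170) to (421,218). I'll descend now and refine the band angle from this picture.

Run:
```python
from h import *
im=cv2.imread("pics/w1.png")
hsv=cv2.cvtColor(im,cv2.COLOR_BGR2HSV)
C=np.array([508.3,-15.3])
for nm,m in(("green",(abs(hsv[...,0].astype(int)-60)<12)&(hsv[...,1]>150)),("red",((hsv[...,0]<6)|(hsv[...,0]>174))&(hsv[...,1]>180))):
    m[:, 470:]=False; m[:140]=False; m[300:]=False
    ys,xs=np.nonzero(m)
    P=np.array([at("wrist",(x,y),98)[:2]-C for x,y in zip(xs,ys)])
    a=np.degrees(np.arctan2(P[:,1],P[:,0]))%360; r=np.hypot(*P.T)
    print(nm,len(xs),np.percentile(a,[0,1,2,5,25,50,75,95,98,99,100]).round(1),np.percentile(r,[2,50,98]).round(1))
```

```text
green 846 [111.6 112.  112.3 113.3 119.8 127.6 135.1 141.  141.9 142.2 142.7] [78.8 85.2 91.2]
red 166 [225.3 225.4 226.1 226.5 228.  229.4 231.1 233.4 234.1 234.4 235.3] [23.4 36.3 77.8]
```

Emit:
drive_tool([
  {"fingers":0.094,"tx":0,"ty":-0.002,"tz":-0.03,"wx":0,"wy":0,"wz":0},
  {"fingers":0.094,"tx":0,"ty":-0.002,"tz":-0.06,"wx":0,"wy":0,"wz":0},
  {"fingers":0.06,"tx":0,"ty":-0.002,"tz":-0.085,"wx":0,"wy":0,"wz":0},
  {"fingers":0.05,"tx":0,"ty":-0.002,"tz":-0.102,"wx":0,"wy":0,"wz":0},
  {"fingers":0.04,"tx":0,"ty":-0.002,"tz":-0.102,"wx":0,"wy":0,"wz":0},
  {"fingers":0.035,"tx":0,"ty":-0.002,"tz":-0.102,"wx":0,"wy":0,"wz":0},
  {"fingers":0.03,"tx":0,"ty":-0.002,"tz":-0.102,"wx":0,"wy":0,"wz":0},
  {"fingers":0.03,"tx":0,"ty":-0.002,"tz":-0.102,"wx":0,"wy":0,"wz":0},
])

```text
time: 2.55
eef_pos: [470.1, -59.1, 131.5]
orientation: [0.001, 0.001, 1.0, -0.0]
force: [1.1, -0.4, 0.6]
opening: 49.5
```

Emit:
drive_tool([
  {"fingers":0.03,"tx":0,"ty":0,"tz":0,"wx":0,"wy":0,"wz":0},
  {"fingers":0.02,"tx":0,"ty":0,"tz":0,"wx":0,"wy":0,"wz":0},
  {"fingers":0.015,"tx":0,"ty":0,"tz":0,"wx":0,"wy":0,"wz":0},
  {"fingers":0.01,"tx":0,"ty":0,"tz":0,"wx":0,"wy":0,"wz":0},
  {"fingers":0.01,"tx":0,"ty":0,"tz":0,"wx":0,"wy":0,"wz":0},
  {"fingers":0.01,"tx":0,"ty":0,"tz":0,"wx":0,"wy":0,"wz":0},
  {"fingers":0.01,"tx":0,"ty":0,"tz":0,"wx":0,"wy":0,"wz":0},
  {"fingers":0.01,"tx":0,"ty":0,"tz":0,"wx":0,"wy":0,"wz":0},
])

```text
time: 3.35
eef_pos: [469.7, -59.3, 130.5]
orientation: [0.0, 0.001, 1.0, -0.0]
force: [-0.4, -2.4, 1.8]
opening: 21.1
```

Run:
```python
import numpy as np
C=np.array([508.3,-15.3])
for d in range(230,110,-4):
    a=np.radians(d);print(d,(C+58*np.array([np.cos(a),np.sin(a)])-[470.2,-59.3]).round(1))
```

```text
230 [ 0.8 -0.4]
226 [-2.2  2.3]
222 [-5.   5.2]
218 [-7.6  8.3]
214 [-10.   11.6]
210 [-12.1  15. ]
206 [-14.   18.6]
202 [-15.7  22.3]
198 [-17.1  26.1]
194 [-18.2  30. ]
190 [-19.   33.9]
186 [-19.6  37.9]
182 [-19.9  42. ]
178 [-19.9  46. ]
174 [-19.6  50.1]
170 [-19.   54.1]
166 [-18.2  58. ]
162 [-17.1  61.9]
158 [-15.7  65.7]
154 [-14.   69.4]
150 [-12.1  73. ]
146 [-10.   76.4]
142 [-7.6 79.7]
138 [-5.  82.8]
134 [-2.2 85.7]
130 [ 0.8 88.4]
126 [ 4.  90.9]
122 [ 7.4 93.2]
118 [10.9 95.2]
114 [14.5 97. ]
```

Emit:
drive_tool([
  {"fingers":0.01,"tx":-0.0022,"ty":0.0023,"tz":0,"wx":0,"wy":0,"wz":0},
  {"fingers":0.01,"tx":-0.005,"ty":0.0052,"tz":0,"wx":0,"wy":0,"wz":0},
  {"fingers":0.01,"tx":-0.0076,"ty":0.0083,"tz":0,"wx":0,"wy":0,"wz":0},
  {"fingers":0.01,"tx":-0.01,"ty":0.0116,"tz":0,"wx":0,"wy":0,"wz":0},
  {"fingers":0.01,"tx":-0.0121,"ty":0.015,"tz":0,"wx":0,"wy":0,"wz":0},
  {"fingers":0.01,"tx":-0.014,"ty":0.0186,"tz":0,"wx":0,"wy":0,"wz":0},
  {"fingers":0.01,"tx":-0.0157,"ty":0.0223,"tz":0,"wx":0,"wy":0,"wz":0},
  {"fingers":0.01,"tx":-0.0171,"ty":0.0261,"tz":0,"wx":0,"wy":0,"wz":0},
])

```text
time: 4.15
eef_pos: [452.7, -33.7, 130.5]
orientation: [0.0, 0.001, 1.0, -0.001]
force: [0.8, -8.2, 0.5]
opening: 21.2
```

Emit:
drive_tool([
  {"fingers":0.01,"tx":-0.0011,"ty":0.0039,"tz":0,"wx":0,"wy":0,"wz":0},
  {"fingers":0.01,"tx":-0.0019,"ty":0.0078,"tz":0,"wx":0,"wy":0,"wz":0},
  {"fingers":0.01,"tx":-0.0025,"ty":0.0118,"tz":0,"wx":0,"wy":0,"wz":0},
  {"fingers":0.01,"tx":-0.0028,"ty":0.0159,"tz":0,"wx":0,"wy":0,"wz":0},
  {"fingers":0.01,"tx":-0.0028,"ty":0.0199,"tz":0,"wx":0,"wy":0,"wz":0},
  {"fingers":0.01,"tx":-0.0025,"ty":0.024,"tz":0,"wx":0,"wy":0,"wz":0},
  {"fingers":0.01,"tx":-0.0019,"ty":0.028,"tz":0,"wx":0,"wy":0,"wz":0},
  {"fingers":0.01,"tx":-0.0011,"ty":0.0319,"tz":0,"wx":0,"wy":0,"wz":0},
])

```text
time: 4.95
eef_pos: [451.4, -1.6, 130.5]
orientation: [-0.0, 0.001, 1.0, -0.001]
force: [-0.6, -7.2, 1.6]
opening: 20.9
```

Emit:
drive_tool([
  {"fingers":0.01,"tx":0.0011,"ty":0.0039,"tz":0,"wx":0,"wy":0,"wz":0},
  {"fingers":0.01,"tx":0.0025,"ty":0.0077,"tz":0,"wx":0,"wy":0,"wz":0},
  {"fingers":0.01,"tx":0.0042,"ty":0.0114,"tz":0,"wx":0,"wy":0,"wz":0},
  {"fingers":0.01,"tx":0.0061,"ty":0.015,"tz":0,"wx":0,"wy":0,"wz":0},
  {"fingers":0.01,"tx":0.0082,"ty":0.0184,"tz":0,"wx":0,"wy":0,"wz":0},
  {"fingers":0.01,"tx":0.0106,"ty":0.0217,"tz":0,"wx":0,"wy":0,"wz":0},
  {"fingers":0.01,"tx":0.0132,"ty":0.0248,"tz":0,"wx":0,"wy":0,"wz":0},
  {"fingers":0.01,"tx":0.016,"ty":0.0277,"tz":0,"wx":0,"wy":0,"wz":0},
])

```text
time: 5.75
eef_pos: [467.6, 26.4, 130.5]
orientation: [0.0, 0.001, 1.0, -0.0]
force: [1.2, -5.8, 1.9]
opening: 21.1
```

Emit:
drive_tool([
  {"fingers":0.01,"tx":0.0015,"ty":0.0014,"tz":0,"wx":0,"wy":0,"wz":0},
  {"fingers":0.01,"tx":0.003,"ty":0.0027,"tz":0,"wx":0,"wy":0,"wz":0},
  {"fingers":0.01,"tx":0.0046,"ty":0.004,"tz":0,"wx":0,"wy":0,"wz":0},
  {"fingers":0.01,"tx":0.0046,"ty":0.004,"tz":0,"wx":0,"wy":0,"wz":0},
  {"fingers":0.01,"tx":0.0046,"ty":0.004,"tz":0,"wx":0,"wy":0,"wz":0},
  {"fingers":0.01,"tx":0.0046,"ty":0.004,"tz":0,"wx":0,"wy":0,"wz":0},
  {"fingers":0.01,"tx":0.0046,"ty":0.004,"tz":0,"wx":0,"wy":0,"wz":0},
  {"fingers":0.01,"tx":0.0046,"ty":0.004,"tz":0,"wx":0,"wy":0,"wz":0},
])

```text
time: 6.55
eef_pos: [472.4, 30.5, 130.5]
orientation: [0.001, 0.001, 1.0, 0.0]
force: [3.8, -2.5, -0.5]
opening: 21.1
```

Run:
```python
from h import *
print(get_state()['eef_pos'])
im=capture("wrist");cv2.imwrite("pics/w2.png",im[:,:,::-1])
im=capture("scene");cv2.imwrite("pics/s2.png",cv2.resize(im[160:310,170:390,::-1],None,fx=3.5,fy=3.5,interpolation=cv2.INTER_CUBIC))
```

```text
[472.39898385  30.53659895 130.50758598]
```

View pics/w2.png

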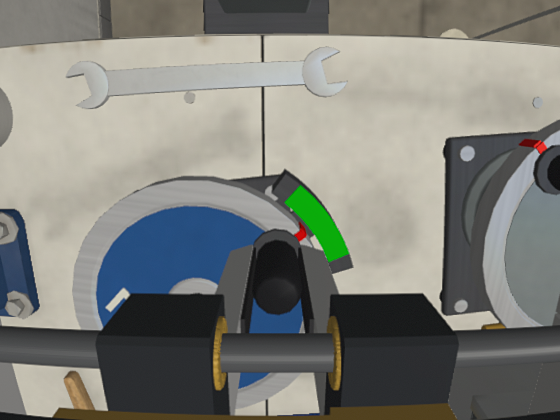

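View pics/s2.png

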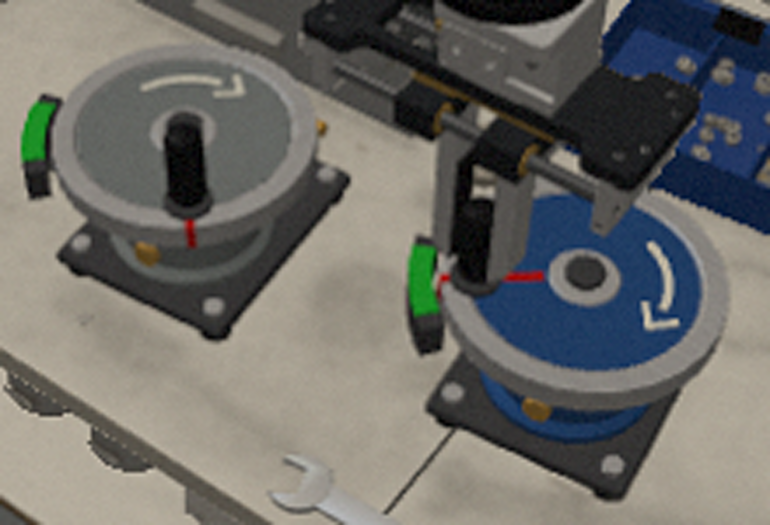

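The red mark's rim end at (300,234) in the wrist view lies about mid-band, and the scene view agrees. I'll release and then retreat upward.

Emit:
drive_tool([
  {"fingers":0.03,"tx":0,"ty":0,"tz":0,"wx":0,"wy":0,"wz":0},
  {"fingers":0.045,"tx":0,"ty":0,"tz":0,"wx":0,"wy":0,"wz":0},
  {"fingers":0.06,"tx":0,"ty":0,"tz":0,"wx":0,"wy":0,"wz":0},
  {"fingers":0.06,"tx":0,"ty":0,"tz":0,"wx":0,"wy":0,"wz":0},
  {"fingers":0.06,"tx":0,"ty":0,"tz":0,"wx":0,"wy":0,"wz":0},
  {"fingers":0.06,"tx":0,"ty":0,"tz":0,"wx":0,"wy":0,"wz":0},
  {"fingers":0.06,"tx":0,"ty":0,"tz":0,"wx":0,"wy":0,"wz":0},
  {"fingers":0.06,"tx":0,"ty":0,"tz":0,"wx":0,"wy":0,"wz":0},
])

```text
time: 7.45
eef_pos: [472.1, 30.5, 130.4]
orientation: [-0.0, 0.001, 1.0, 0.0]
force: [-0.1, -0.3, 0.2]
opening: 60.1
```

Emit:
drive_tool([
  {"fingers":0.06,"tx":0,"ty":0,"tz":0.01,"wx":0,"wy":0,"wz":0},
  {"fingers":0.06,"tx":0,"ty":0,"tz":0.03,"wx":0,"wy":0,"wz":0},
  {"fingers":0.06,"tx":0,"ty":0,"tz":0.06,"wx":0,"wy":0,"wz":0},
  {"fingers":0.06,"tx":0,"ty":0,"tz":0.09,"wx":0,"wy":0,"wz":0},
  {"fingers":0.06,"tx":0,"ty":0,"tz":0.11,"wx":0,"wy":0,"wz":0},
  {"fingers":0.06,"tx":0,"ty":0,"tz":0.12,"wx":0,"wy":0,"wz":0},
  {"fingers":0.06,"tx":0,"ty":0,"tz":0.12,"wx":0,"wy":0,"wz":0},
  {"fingers":0.06,"tx":0,"ty":0,"tz":0.12,"wx":0,"wy":0,"wz":0},
])

```text
time: 8.25
eef_pos: [471.8, 30.5, 249.7]
orientation: [-0.001, 0.001, 1.0, 0.0]
force: [0.4, -0.7, -0.4]
opening: 60.0
```

Run:
```python
from h import *
s=get_state();print(s['eef_pos'],s['force'],s['opening'],s['time'])
im=capture("wrist");cv2.imwrite("pics/w3.png",im[:,:,::-1])
```

```text
[471.78750532  30.52483121 249.65704941] [ 0.4302521  -0.71721757 -0.44311749] 60.01333196202697 8.25
```

View pics/w3.png

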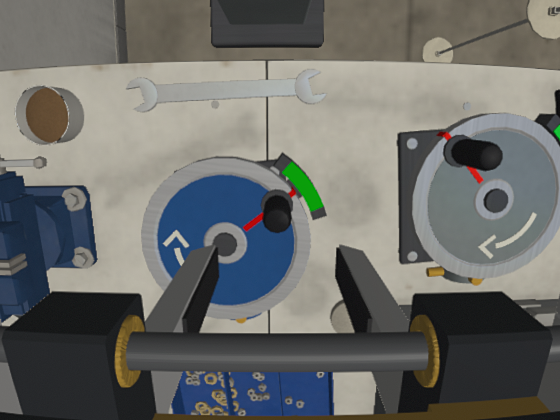

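The red mark passes through the handle and points at (295,190), about the middle of the green band, which runs from (287,168) to (320,212). The fingers are clear.

Run:
```python
from h import *
C=np.array([508.3,-15.3])
im=cv2.imread("pics/w3.png");hsv=cv2.cvtColor(im,cv2.COLOR_BGR2HSV)
for nm,m in(("green",(abs(hsv[...,0].astype(int)-60)<12)&(hsv[...,1]>150)),("red",((hsv[...,0]<6)|(hsv[...,0]>174))&(hsv[...,1]>180))):
    m[:,400:]=False;m[:140]=False;m[240:]=False
    ys,xs=np.nonzero(m);P=np.array([at("wrist",(x,y),98)[:2]-C for x,y in zip(xs,ys)])
    print(nm,np.percentile(np.degrees(np.arctan2(P[:,1],P[:,0])),[1,50,99]))
hand_in()
```

```text
green [111.98151761 127.81947282 141.87582406]
red [125.01459536 128.8725083  134.1041765 ]
the job is handed in; nothing more can be done
```

The blue pump is parked just past compression and the job is handed in. I gripped the black handle and turned the wheel about 100° clockwise. I stopped with the red mark in the green band, let go and raised the tool clear.

- **Red mark:** the last wrist picture puts it at 129° in world angle, with the green band running from 142° (start) to 112° (end). That is a wheel angle of about 0.23 rad, near the middle of the band.
- **Force:** the horizontal tool force was about 8 N, 7 N and 6 N at the three readings during the turn, then near zero after release. I only had readings at the end of each move, so I did not see a distinct peak in them.
- **After release:** the mark was still mid-band in the picture taken about 1.7 s after I let go. The fingers were open and about 120 mm above the gripping height.
- **Grey pump:** I did not go near it. It looks the same in the scene pictures from before and after the turn, but I did not measure its handle position at the end.

No check failed or disagreed, and the job took about 8.3 s of the 32 s allowed. One move call was refused early on for missing fields. It did not move the arm.

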